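# Assemble the sieve column on the shaker

### The job

Build the sieve column on the seat of the small white shaker: the bare steel pan at the bottom, then the blue, the yellow and the red sieve, and the white lid on top, each nested fully home in the one below and the column standing upright. The green sieve is not needed: leave it and the brown glass beaker standing where they are, and do not tip any part of the column over.

Things in the scene. Friction and masses are not known exactly. Their poses are not given: they have to be found in the camera images.
- shaker: Fixed white round sieve-shaker base, 120 mm diameter, 34 mm high, with a dark seat ring in the middle of its top: 58 mm outside, 52 mm bore, rim at z = 42 mm, bore floor at z = 34 mm. Origin at the centre of its underside, z up; its small black panel faces its -x. A seated pan has its origin 36 mm above this origin.
- pan: Loose 0.1 kg bare steel pan, plain floor, open on top. Origin: centre of underside, z up. Spigot z 0-6 mm, 47 mm wide (39 at its tapered foot); round body z 6-38, 58 mm wide, bore 52, floor at z 8. Spigots enter the bore below with 2.5 mm play; the shoulder (z 6) rests on the rim. Grip near the top, about z = 31 mm, so that fingertips 19 mm lower clear the rim below. Yaw is free.
- sieve_blue: Loose 90 g test sieve, blue frame, fine wire mesh floor, open on top; same outside as pan (58 mm wide, 38 mm high). Origin: centre of its underside, z up. Seated on the part below, its origin is 32 mm above that part's origin. Grip across the body near its top, about z = 31 mm, so that fingertips 19 mm lower clear the rim below. Yaw is free.
- sieve_yellow: Loose 90 g test sieve, yellow frame, medium wire mesh floor, open on top; same outside as pan (58 mm wide, 38 mm high). Origin: centre of its underside, z up. Seated on the part below, its origin is 32 mm above that part's origin. Grip across the body near its top, about z = 31 mm, so that fingertips 19 mm lower clear the rim below. Yaw is free.
- sieve_red: Loose 90 g test sieve, red frame, coarse wire mesh floor, open on top; same outside as pan (58 mm wide, 38 mm high). Origin: centre of its underside, z up. Seated on the part below, its origin is 32 mm above that part's origin. Grip across the body near its top, about z = 31 mm, so that fingertips 19 mm lower clear the rim below. Yaw is free.
- lid: Loose 80 g white lid, black knob. Origin: centre of its underside, z up. Spigot as the pan (z 0-6 mm, 47 mm wide, tapered foot), white disc z 6-14 mm, 58 mm wide, upright round knob z 14-44 mm, 24 mm wide. Grip it by the knob, about z = 36 mm. Seated, its origin is 32 mm above that of the red sieve.
- sieve_green: Loose spare sieve with a green frame, same shape and size as the others (58 mm diameter, 38 mm high), origin at the centre of its underside. Not needed; leave it where it stands.
- beaker: Loose empty brown glass beaker, 54 mm across its rim, 60 mm high, origin at the centre of its underside. Leave it where it stands.
- tube_rack: Fixed orange tube rack, 75 x 75 mm, 52 mm high over its tube caps, origin at the centre of its underside. Only in the way.

How it is judged:
By the outcome, as a careful person would: the job done as asked, in the order asked, and still so for the second after the job is handed in, with the robot touching nothing.
It also fails if it takes over 134 s, if anything falls off the work surface, if the arm or the gripper's body presses on something with over 40 N, if the wrist force passes 120 N, or if a joint passes its speed limit or range.

### The arm

A 7-joint arm with a two-finger parallel gripper is mounted at the origin on the work surface. World frame = base frame: x ahead of the robot, y to its left, z up, the work surface at z = 0. Lengths are in m, angles in rad, forces in N, time in s.
With the tool pointing down it reaches from about 0.4 to 0.9 m from the base axis. Payload 5.6 kg.
Tool frame: the origin (TCP) lies at the very end of the fingers, on their centre line; the grasp point (between the pads) lies 19 mm behind it (bot.grip_depth is the z of the grasp point in the tool frame, in m); z points along the fingers, x is the direction in which the jaws open and shut, and the axes are right-handed (so a half turn about z gives the same grasp; the last joint's range is limited). The gripper opens to 92 mm and grips with 3 to 60 N. Pads are 20 mm wide; open, the fingers measure 128 mm over their backs; the gripper's body (75 mm by 189 mm) begins 69 mm behind the grasp point.
Start: joints at [1.149, 0.468, -0.012, 1.603, 0.006, 1.071, -0.056], TCP at [0.24, -0.604, 0.192] pointing down, gripper open.
Joint ranges: [-2.53, 2.53], [-0.31, 2.02], [-1.57, 1.55], [0.28, 2.44], [-1.29, 4.43], [0.15, 1.84], [-2.92, 2.92]. Speed limits (rad/s): [2.57, 2.57, 3.14, 3.14, 3.14, 3.14, 3.14].

### API

Orientations are given as a unit quaternion [w, x, y, z].
In Python, from plant import readout, viewer, ticket, bot gives the robot as it stands.
- The arm moves only by the shell command python3 -m creep 'ROWS' [FORCE]. ROWS is JSON, a list of rows, each a list of 7 numbers: the opening in per cent of the stroke, from 0 (shut) to 100 (fully open), then the shift along the world's x, y, z in m, then the turn, a rotation vector about the world's x, y, z in rad. A call has 1 to 8 rows; each row is the pose to reach, as a shift and turn from the pose commanded when the call began; what a row does not reach only later rows make up. A row lasts 1/10 s, in which the tool goes at most 50 mm and 8.59 degrees, less where a joint would pass 70% of its speed; a pose out of reach is approached as far as the arm can. A call with a gripper value outside its range is refused whole. The fingers move at their own pace and stop on an object; FORCE is the grip in N (left out, the last holds). Time passes only in rows, so rows that repeat a pose let the fingers close. It gives the time, the measured TCP pose, the force and the opening at its end, in the units of the state.
- readout.read_state(): the state, without advancing time (a new reading comes with each control period).
- viewer.read_camera(name): name is "side" or "top"; returns (picture, depth): 384x512x3 uint8, blue, green, red; 384x512 float32, m along the optical axis (not along the pixel's ray), 0 where there is no reading.
- viewer.get_calibration(name): a dict with "mtx" (3x3 intrinsics, pixels), "world_from_camera" (4x4, takes a point from camera to world coordinates). Camera axes: x right, y down, z forward; pixel columns grow to the right and rows downward; lengths in m; the calibration is good to about 2 mm. A picture is of the moment at which its call begins. get_calibration takes no time and is no camera call.
- ticket.finish_job(): hands the job in, once; it reports no verdict.
The state is a dict: "time": time; "q": joint angles; "joint_vel": joint speeds; "tau": joint torques, N m; "tool_pos": TCP position; "orientation": TCP orientation; "force": force on the tool from outside, world axes, zero at the start; "wrist_torque": the same for the moment, N m; "width": opening from 0.0 (shut) to 1.0 (fully open).
Only numpy, scipy, OpenCV 4.12 (cv2) and the standard library are available. Lean on these libraries where they do the work, as an engineer would, in place of code of your own. Each camera call takes 0.05 s, during which the arm holds its last target. There are 200 camera calls.

## Working session

There is one attempt and no reset: what is moved stays moved. The work goes in short steps, Python scripts to look and compute and a shell command to move; the robot and the scene stay as the last step left them, time stands still between calls to the robot, and variables do not carry over. Pictures are saved under pics/ and viewed, about 12 in all and at most 16, crops included, and the job is handed in when it is done.

```bash
ls; mkdir -p pics; python3 - <<'E'
from plant import readout, viewer
import cv2,numpy as np
print(readout.read_state())
for n in("top","side"):
    p,d=viewer.read_camera(n); cv2.imwrite(f"pics/{n}0.png",p); np.savez(f"{n}0.npz",p=p,d=d)
    c=viewer.get_calibration(n); print(n,c)
E
```

```text
pics
{'time': 0.0, 'q': array([ 1.14902033,  0.46837622, -0.01158461,  1.60358707,  0.00597242,
        1.07141639, -0.05625846]), 'joint_vel': array([-2.87478581e-04,  2.02010792e-04,  5.78345073e-06, -1.54193736e-04,
       -8.30708874e-04,  4.58585103e-04,  2.89945228e-03]), 'tau': array([-1.88278118e-04, -5.20576859e+01, -1.26395153e-02, -2.43754613e+01,
       -5.66765608e-02,  1.71817350e-02,  1.22470165e-04]), 'tool_pos': array([ 0.24006298, -0.60338679,  0.19125613]), 'orientation': array([-4.46743179e-04,  8.27566926e-01, -5.61366382e-01, -7.53826152e-04]), 'force': array([-0.19468191, -0.44641453,  0.08069315]), 'wrist_torque': array([-0.0169694 ,  0.00394691, -0.02672629]), 'width': 1.0011372521302688}
top {'mtx': array([[389.14486963,   0.        , 253.49563336],
       [  0.        , 389.14486963, 193.9525093 ],
       [  0.        ,   0.        ,   1.        ]]), 'world_from_camera': array([[ 0.00985097, -0.99250232,  0.12182815,  0.39716867],
       [-0.99991233, -0.0086992 ,  0.00998233, -0.0042984 ],
       [-0.00884767, -0.12191581, -0.99250101,  1.04654899],
       [ 0.        ,  0.        ,  0.        ,  1.        ]])}
side {'mtx': array([[406.86053644,   0.        , 250.31632256],
       [  0.        , 406.86053644, 193.36668897],
       [  0.        ,   0.        ,   1.        ]]), 'world_from_camera': array([[-0.98657486, -0.10303144,  0.12670663,  0.41536202],
       [-0.16324122,  0.64462715, -0.74686555,  0.72040208],
       [-0.0047279 , -0.75752252, -0.65279192,  0.69939204],
       [ 0.        ,  0.        ,  0.        ,  1.        ]])}
```

View pics/top0.png

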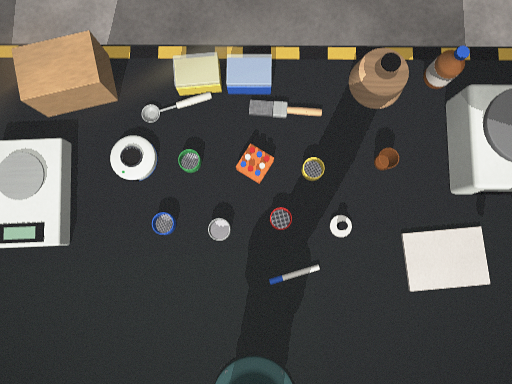

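View pics/side0.png

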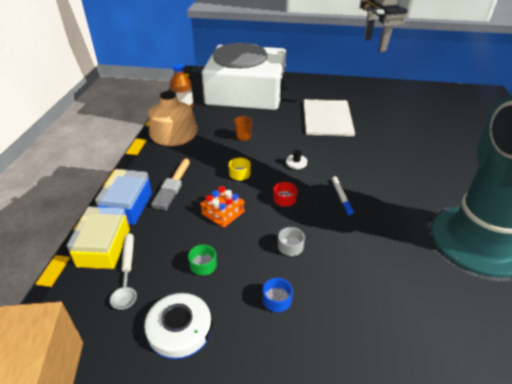

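Top view: shaker (133,158), green (189,160), rack (255,163), yellow (313,168), beaker (387,158), blue (163,223), pan (219,229), red (281,218) and lid (341,226). Everything stands upright in both views.

```bash
cat > h.py <<'E'
import numpy as np,cv2
from plant import viewer,readout
def world(n,d):
    c=viewer.get_calibration(n);K=c["mtx"];T=c["world_from_camera"]
    v,u=np.mgrid[:384,:512]
    r=np.stack([(u-K[0,2])/K[0,0],(v-K[1,2])/K[1,1],np.ones(u.shape)],-1)@T[:3,:3].T
    return r*d[...,None]+T[:3,3], r, T[:3,3]
def circ(n,d,xy,h,R=.045,lo=.006,hi=.008):
    """centre & mean radius of what lies near height h within R of xy; boundary rays cast onto plane h"""
    P,r,o=world(n,d)
    m=((np.hypot(P[...,0]-xy[0],P[...,1]-xy[1])<R)&(P[...,2]>h-lo)&(P[...,2]<h+hi)&(d>0)).astype(np.uint8)
    cs,_=cv2.findContours(m,cv2.RETR_EXTERNAL,cv2.CHAIN_APPROX_NONE)
    if not cs: return None
    c=max(cs,key=lambda c:np.ptp(c[:,0,0])+np.ptp(c[:,0,1]))[:,0]
    q=r[c[:,1],c[:,0]];q=o+q*((h-o[2])/q[:,2])[:,None]
    A=np.c_[2*q[:,:2],np.ones(len(q))];s=np.linalg.lstsq(A,(q[:,:2]**2).sum(1),rcond=None)[0]
    return np.round([*s[:2],np.sqrt(s[2]+s[0]**2+s[1]**2),m.sum(),np.median(P[...,2][m>0])],4)
E
python3 - <<'E'
from h import *
S=dict(shaker=(133,158,.042),green=(189,160,.038),yellow=(313,168,.038),beaker=(387,158,.06),blue=(163,223,.038),pan=(219,229,.038),red=(281,218,.038),lid=(341,226,.014),knob=(341,226,.044),rack=(255,163,.05))
D={n:np.load(n+"0.npz")["d"] for n in("top","side")}
P,r,o=world("top",D["top"])
for k,(u,v,h) in S.items():
    q=r[v,u];xy=(o+q*(h-o[2])/q[2])[:2]
    t=circ("top",D["top"],xy,h); s=circ("side",D["side"],xy,h)
    print(k,np.round(xy,3),t,s)
q=P[158-24:158+24,133-26:133+26]; z=q[...,2]
print(np.histogram(z,bins=np.arange(-.01,.06,.004)))
E
```

```text
shaker [0.613 0.325] [6.148e-01 3.264e-01 3.590e-02 4.570e+02 3.760e-02] [6.196e-01 3.316e-01 3.020e-02 5.470e+02 3.720e-02]
green [0.61  0.177] [6.121e-01 1.782e-01 2.800e-02 9.500e+01 3.830e-02] [6.119e-01 1.791e-01 2.930e-02 1.860e+02 3.750e-02]
yellow [ 0.591 -0.15 ] [ 5.928e-01 -1.503e-01  2.720e-02  9.100e+01  3.800e-02] [ 5.925e-01 -1.490e-01  2.970e-02  1.130e+02  3.670e-02]
beaker [ 0.615 -0.337] [ 6.170e-01 -3.404e-01  2.610e-02  1.160e+02  5.970e-02] [ 6.164e-01 -3.394e-01  2.740e-02  7.800e+01  5.850e-02]
blue [0.443 0.24 ] [4.444e-01 2.408e-01 2.800e-02 9.900e+01 3.830e-02] [4.442e-01 2.419e-01 2.920e-02 2.240e+02 3.730e-02]
pan [0.429 0.094] [4.304e-01 9.510e-02 2.760e-02 8.100e+01 3.840e-02] [4.302e-01 9.590e-02 2.920e-02 1.710e+02 3.710e-02]
red [ 0.459 -0.066] [ 4.601e-01 -6.460e-02  2.770e-02  8.300e+01  3.870e-02] [ 4.595e-01 -6.280e-02  2.990e-02  1.430e+02  3.700e-02]
lid [ 0.441 -0.226] [ 4.426e-01 -2.242e-01  2.800e-02  3.020e+02  1.480e-02] [ 4.424e-01 -2.206e-01  2.600e-02  1.780e+02  1.460e-02]
knob [ 0.439 -0.219] [ 4.425e-01 -2.240e-01  1.090e-02  7.000e+01  4.420e-02] [ 4.420e-01 -2.217e-01  1.260e-02  4.600e+01  4.400e-02]
rack [0.601 0.003] [ 5.78e-01 -3.80e-03  6.70e-03  2.19e+02  5.29e-02] [ 6.024e-01 -4.200e-03  2.410e-02  2.810e+02  5.190e-02]
(array([  0,  34, 453, 325,  31,  15,  20,  29,  27, 100, 429, 806, 155,
        55,   7,   0,   0]), array([-0.01 , -0.006, -0.002,  0.002,  0.006,  0.01 ,  0.014,  0.018,
        0.022,  0.026,  0.03 ,  0.034,  0.038,  0.042,  0.046,  0.05 ,
        0.054,  0.058]))
```

```bash
python3 - <<'E'
from h import *
for n in("top","side"):
    z=np.load(n+"0.npz");d=z["d"]
    print(n,"ring",circ(n,d,(.615,.326),.042,.036,.003,.006),"disc",circ(n,d,(.615,.326),.034,.08,.005,.014))
from scipy.spatial.transform import Rotation as R
q=readout.read_state()["orientation"]; M=R.from_quat(q,scalar_first=True).as_matrix();print(M.round(3))
E
```

```text
top ring [6.195e-01 3.312e-01 2.700e-02 1.220e+02 4.210e-02] disc [6.189e-01 3.302e-01 5.770e-02 1.495e+03 3.530e-02]
side ring [6.198e-01 3.306e-01 2.860e-02 1.970e+02 4.220e-02] disc [6.188e-01 3.328e-01 5.770e-02 2.816e+03 3.470e-02]
[[ 0.37  -0.929 -0.001]
 [-0.929 -0.37   0.001]
 [-0.002  0.    -1.   ]]
```

```bash
python3 -m creep '[[100,0.18,0.35,0,0,0,0],[100,0.18,0.35,0,0,0,0],[100,0.18,0.35,0,0,0,0],[100,0.18,0.35,0,0,0,0],[100,0.18,0.35,0,0,0,0],[100,0.18,0.35,0,0,0,0],[100,0.18,0.35,0,0,0,0],[100,0.18,0.35,0,0,0,0]]' 25
```

```text
time: 0.9
tool_pos: [0.421, -0.2513, 0.1922]
orientation: [-0.0, 0.828, -0.561, -0.0]
force: [0.4, 0.4, 0.7]
width: 1.001
```

```bash
python3 -m creep '[[100,0.010,0.349,-0.10,0,0,0],[100,0.010,0.349,-0.10,0,0,0],[100,0.010,0.349,-0.10,0,0,0],[100,0.010,0.349,-0.10,0,0,0],[100,0.010,0.349,-0.10,0,0,0],[100,0.010,0.349,-0.10,0,0,0],[100,0.010,0.349,-0.10,0,0,0],[100,0.010,0.349,-0.10,0,0,0]]'
```

```text
time: 1.7
tool_pos: [0.429, 0.1002, 0.0911]
orientation: [-0.0, 0.83, -0.558, -0.001]
force: [0.5, -0.3, 0.3]
width: 1.001
```

```bash
python3 - <<'E'
from h import *
print(readout.read_state()["tool_pos"])
p,d=viewer.read_camera("top");a=p[150:300,140:300]
p2,d=viewer.read_camera("side");b=p2[170:320,210:370]
cv2.imwrite("pics/a1.png",cv2.resize(np.hstack([a,b]),None,fx=2.4,fy=2.4))
E
```

```text
[0.42898419 0.10019073 0.09113322]
```

View pics/a1.png

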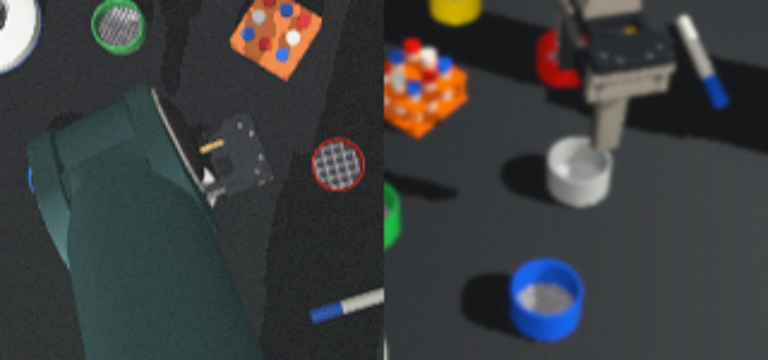

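The gripper is over the pan: in the crop, the near finger at (605,125) stands in front of the pan at (578,170), and nothing else is in the way.

```bash
python3 -m creep '[[100,0,0,0,0,0,0],[100,0,0,-0.04,0,0,0],[100,0,0,-0.08,0,0,0],[100,0,0,-0.08,0,0,0],[100,0,0,-0.08,0,0,0]]'; python3 -m creep '[[20,0,0,0,0,0,0],[20,0,0,0,0,0,0],[20,0,0,0,0,0,0],[20,0,0,0,0,0,0],[20,0,0,0,0,0,0],[20,0,0,0,0,0,0],[20,0,0,0,0,0,0],[20,0,0,0,0,0,0]]' 25
```

```text
time: 2.3
tool_pos: [0.4303, 0.0938, 0.0126]
orientation: [0.001, 0.827, -0.562, -0.0]
force: [0.3, 0.4, 0.3]
width: 1.003
time: 3.1
tool_pos: [0.4308, 0.095, 0.0127]
orientation: [-0.0, 0.828, -0.561, 0.0]
force: [-1.6, -0.7, 6.8]
width: 0.604
```

```bash
python3 -m creep '[[20,0,0,0.05,0,0,0],[20,0,0,0.10,0,0,0],[20,0,0,0.10,0,0,0],[20,0.04,0.05,0.10,0,0,0],[20,0.07,0.09,0.10,0,0,0],[20,0.10,0.13,0.10,0,0,0],[20,0.14,0.17,0.10,0,0,0],[20,0.17,0.21,0.10,0,0,0]]'; python3 -m creep '[[20,0.0197,0.026,0,0,0,0],[20,0.0197,0.026,0,0,0,0],[20,0.0197,0.026,0,0,0,0],[20,0.0197,0.026,0,0,0,0]]'; python3 - <<'E'
from h import *
s=readout.read_state();print(s["tool_pos"],s["width"],s["force"])
p,d=viewer.read_camera("top");a=p[80:230,60:220]
p2,d2=viewer.read_camera("side");b=p2[200:370,120:300]
cv2.imwrite("pics/a2.png",np.hstack([cv2.resize(a,(400,400)),cv2.resize(b,(400,400))]))
x,y=s["tool_pos"][:2];h=s["tool_pos"][2]+.019+.007
print(circ("side",d2,(x,y),h), circ("top",d,(x,y),h))
E
```

```text
time: 3.9
tool_pos: [0.5884, 0.2898, 0.1105]
orientation: [0.001, 0.827, -0.562, -0.0]
force: [1.0, 0.2, -0.4]
width: 0.606
time: 4.3
tool_pos: [0.6063, 0.3136, 0.111]
orientation: [0.001, 0.827, -0.562, -0.0]
force: [-0.7, -0.8, -2.4]
width: 0.605
[0.60632162 0.31356953 0.11104201] 0.6048469835419542 [-0.66872318 -0.81356176 -2.37779248]
[5.831e-01 3.308e-01 6.000e-03 7.200e+01 1.370e-01] [6.010e-01 2.979e-01 1.700e-02 4.500e+01 1.364e-01]
```

View pics/a2.png

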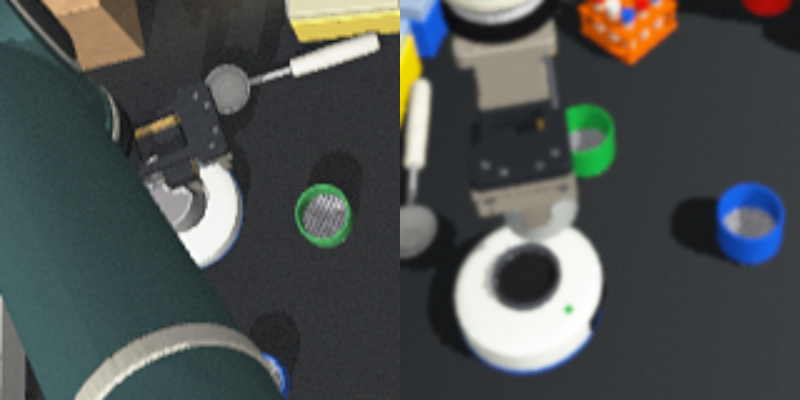

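The pan is held below the fingers, with the empty seat ring visible at (525,277). The speed limit left the last rows short, so I'll make that up and descend.

```bash
python3 -m creep '[[20,0.0134,0.0172,0,0,0,0],[20,0.0134,0.0172,0,0,0,0],[20,0.0134,0.0172,0,0,0,0],[20,0.0134,0.0172,-0.03,0,0,0],[20,0.0134,0.0172,-0.05,0,0,0],[20,0.0134,0.0172,-0.05,0,0,0],[20,0.0134,0.0172,-0.05,0,0,0]]';  python3 -m creep '[[20,0,0,-0.004,0,0,0],[20,0,0,-0.008,0,0,0],[20,0,0,-0.010,0,0,0],[20,0,0,-0.012,0,0,0],[20,0,0,-0.012,0,0,0],[20,0,0,-0.012,0,0,0]]'
```

```text
time: 5.1
tool_pos: [0.6205, 0.3317, 0.0625]
orientation: [0.0, 0.827, -0.562, -0.0]
force: [1.4, -0.3, -0.8]
width: 0.608
time: 5.7
tool_pos: [0.6207, 0.3324, 0.0502]
orientation: [0.0, 0.828, -0.561, -0.0]
force: [-0.4, 0.3, -1.0]
width: 0.605
```

```bash
python3 -m creep '[[20,0,0,-0.001,0,0,0],[20,0,0,-0.002,0,0,0],[20,0,0,-0.003,0,0,0],[20,0,0,-0.003,0,0,0],[20,0,0,-0.003,0,0,0]]'
```

```text
time: 6.2
tool_pos: [0.6208, 0.3325, 0.0488]
orientation: [-0.0, 0.828, -0.561, 0.0]
force: [-2.8, -1.4, 6.7]
width: 0.606
```

```bash
python3 -m creep '[[100,0,0,0,0,0,0],[100,0,0,0,0,0,0],[100,0,0,0,0,0,0],[100,0,0,0,0,0,0],[100,0,0,0.04,0,0,0],[100,0,0,0.08,0,0,0],[100,0,0,0.12,0,0,0]]';python3 -m creep '[[100,-0.044,-0.023,0,0,0,0],[100,-0.088,-0.045,0,0,0,0],[100,-0.132,-0.068,0,0,0,0],[100,-0.176,-0.091,0,0,0,0],[100,-0.176,-0.091,0,0,0,0],[100,-0.176,-0.091,0,0,0,0],[100,-0.176,-0.091,0,0,0,0]]'; cat > look.py <<'E'
import sys
from h import *
name,z=sys.argv[1],float(sys.argv[2])   # z: column rim height
print(readout.read_state()["tool_pos"])
p,d=viewer.read_camera("top");q,e=viewer.read_camera("side")
for n,D in(("top",d),("side",e)): print(n,circ(n,D,(.620,.332),z,.036,.004,.006))
cv2.imwrite(f"pics/{name}.png",np.hstack([cv2.resize(p[80:230,60:220],(400,400)),cv2.resize(q[200:370,120:300],(400,400))]))
E
python3 look.py a3 .074
```

```text
time: 6.9
tool_pos: [0.6204, 0.3323, 0.1681]
orientation: [0.0, 0.828, -0.561, -0.0]
force: [-0.0, -0.6, 0.8]
width: 1.002
time: 7.6
tool_pos: [0.4463, 0.2422, 0.1678]
orientation: [-0.001, 0.827, -0.562, 0.0]
force: [-0.3, -0.7, 0.1]
width: 1.003
[0.44631131 0.24219451 0.16784246]
top [6.194e-01 3.331e-01 2.810e-02 1.060e+02 7.490e-02]
side [6.194e-01 3.329e-01 2.870e-02 2.230e+02 7.410e-02]
```

View pics/a3.png

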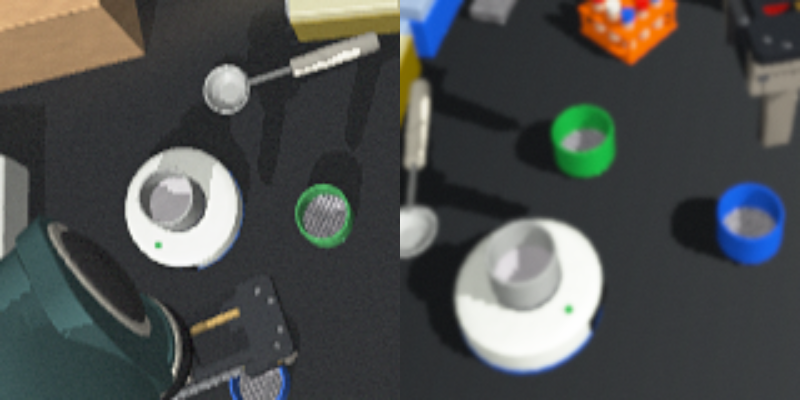

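The pan is seated: its rim reads z 0.074 at (525,265) and it stands upright. Blue next.

```bash
python3 -m creep '[[100,-0.001,-0.001,-0.05,0,0,0],[100,-0.001,-0.001,-0.10,0,0,0],[100,-0.001,-0.001,-0.135,0,0,0],[100,-0.001,-0.001,-0.1555,0,0,0],[100,-0.001,-0.001,-0.1555,0,0,0],[100,-0.001,-0.001,-0.1555,0,0,0],[100,-0.001,-0.001,-0.1555,0,0,0]]'; python3 -m creep '[[20,0,0,0,0,0,0],[20,0,0,0,0,0,0],[20,0,0,0,0,0,0],[20,0,0,0,0,0,0],[20,0,0,0,0,0,0],[20,0,0,0,0,0,0],[20,0,0,0,0,0,0],[20,0,0,0,0,0,0]]' 25
```

```text
time: 8.4
tool_pos: [0.4449, 0.2413, 0.0129]
orientation: [-0.001, 0.828, -0.561, 0.0]
force: [0.4, -1.2, 0.8]
width: 0.999
time: 9.2
tool_pos: [0.4438, 0.2403, 0.0119]
orientation: [-0.0, 0.828, -0.561, 0.0]
force: [-0.8, -0.7, 5.0]
width: 0.605
```

```bash
python3 -m creep '[[20,0,0,0.04,0,0,0],[20,0,0,0.08,0,0,0],[20,0,0,0.13,0,0,0],[20,0,0,0.13,0,0,0],[20,0.044,0.023,0.13,0,0,0],[20,0.088,0.046,0.13,0,0,0],[20,0.132,0.069,0.13,0,0,0],[20,0.16,0.083,0.13,0,0,0]]'; python3 -m creep '[[20,0.016,0.0085,0,0,0,0],[20,0.016,0.0085,0,0,0,0],[20,0.016,0.0085,0,0,0,0],[20,0.016,0.0085,-0.02,0,0,0],[20,0.016,0.0085,-0.04,0,0,0],[20,0.016,0.0085,-0.04,0,0,0],[20,0.016,0.0085,-0.04,0,0,0]]'
```

```text
time: 10.0
tool_pos: [0.6059, 0.3243, 0.14]
orientation: [0.0, 0.827, -0.562, -0.0]
force: [-1.0, -0.3, -1.1]
width: 0.608
time: 10.7
tool_pos: [0.6189, 0.3314, 0.1018]
orientation: [0.0, 0.828, -0.561, -0.0]
force: [0.4, -0.2, -0.5]
width: 0.608
```

```bash
python3 -m creep '[[20,0.001,0.001,-0.006,0,0,0],[20,0.001,0.001,-0.012,0,0,0],[20,0.001,0.001,-0.015,0,0,0],[20,0.001,0.001,-0.017,0,0,0],[20,0.001,0.001,-0.019,0,0,0],[20,0.001,0.001,-0.021,0,0,0],[20,0.001,0.001,-0.022,0,0,0],[20,0.001,0.001,-0.022,0,0,0]]'
```

```text
time: 11.5
tool_pos: [0.6207, 0.3329, 0.0801]
orientation: [-0.0, 0.828, -0.561, 0.0]
force: [-1.3, -0.9, 1.3]
width: 0.61
```

```bash
python3 -m creep '[[20,0,0,-0.001,0,0,0],[20,0,0,-0.0015,0,0,0],[20,0,0,-0.0015,0,0,0]]'; python3 -m creep '[[100,0,0,0,0,0,0],[100,0,0,0,0,0,0],[100,0,0,0,0,0,0],[100,0,0,0,0,0,0],[100,0,0,0.04,0,0,0],[100,0,0,0.08,0,0,0],[100,0,0,0.10,0,0,0]]';python3 -m creep '[[100,-0.003,-0.05,0,0,0,0],[100,-0.006,-0.1,0,0,0,0],[100,-0.009,-0.15,0,0,0,0],[100,-0.012,-0.2,0,0,0,0],[100,-0.015,-0.25,0,0,0,0],[100,-0.018,-0.3,0,0,0,0],[100,-0.02,-0.34,0,0,0,0],[100,-0.02,-0.34,0,0,0,0]]';python3 look.py a4 .106
```

```text
time: 11.8
tool_pos: [0.6209, 0.333, 0.08]
orientation: [-0.0, 0.828, -0.561, 0.0]
force: [-3.1, -2.3, 8.2]
width: 0.61
time: 12.5
tool_pos: [0.6219, 0.334, 0.1819]
orientation: [-0.002, 0.828, -0.561, 0.001]
force: [0.5, 0.3, 0.4]
width: 1.001
time: 13.3
tool_pos: [0.6004, -0.0157, 0.1778]
orientation: [0.002, 0.825, -0.566, 0.001]
force: [1.5, 0.3, -0.5]
width: 0.999
[ 0.600382   -0.01574267  0.17777876]
top [6.207e-01 3.338e-01 2.820e-02 1.110e+02 1.066e-01]
side [6.205e-01 3.341e-01 2.880e-02 2.420e+02 1.060e-01]
```

View pics/a4.png

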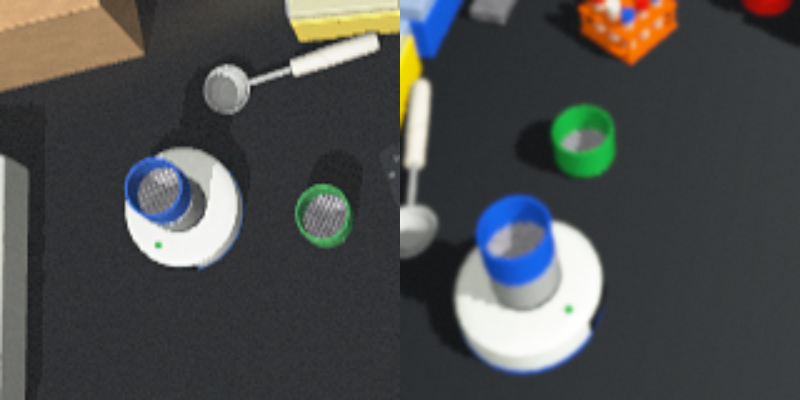

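Blue is home, with its rim at z 0.106 and the column upright at (515,240). Now yellow.

```bash
python3 -m creep '[[100,-0.003,-0.045,0,0,0,0],[100,-0.006,-0.09,-0.01,0,0,0],[100,-0.008,-0.138,-0.03,0,0,0],[100,-0.008,-0.138,-0.07,0,0,0],[100,-0.008,-0.138,-0.10,0,0,0],[100,-0.008,-0.138,-0.10,0,0,0],[100,-0.008,-0.138,-0.10,0,0,0]]'
```

```text
time: 14.1
tool_pos: [0.5934, -0.1429, 0.0785]
orientation: [-0.001, 0.828, -0.56, -0.0]
force: [0.1, -0.3, 0.7]
width: 0.997
```

```bash
python3 -m creep '[[100,-0.0005,-0.0065,0,0,0,0],[100,-0.0005,-0.0065,-0.03,0,0,0],[100,-0.0005,-0.0065,-0.066,0,0,0],[100,-0.0005,-0.0065,-0.066,0,0,0],[100,-0.0005,-0.0065,-0.066,0,0,0]]'; python3 -m creep '[[20,0,0,0,0,0,0],[20,0,0,0,0,0,0],[20,0,0,0,0,0,0],[20,0,0,0,0,0,0],[20,0,0,0,0,0,0],[20,0,0,0,0,0,0],[20,0,0,0,0,0,0],[20,0,0,0,0,0,0]]' 25
```

```text
time: 14.6
tool_pos: [0.5932, -0.1516, 0.0136]
orientation: [-0.0, 0.828, -0.561, 0.001]
force: [0.7, -0.4, 0.2]
width: 1.001
time: 15.4
tool_pos: [0.5925, -0.1518, 0.0128]
orientation: [-0.0, 0.828, -0.561, 0.0]
force: [-1.1, -0.1, 5.7]
width: 0.609
```

```bash
python3 -m creep '[[20,0,0,0.045,0,0,0],[20,0,0,0.09,0,0,0],[20,0,0,0.13,0,0,0],[20,0,0,0.17,0,0,0],[20,0.003,0.045,0.17,0,0,0],[20,0.006,0.09,0.17,0,0,0],[20,0.009,0.135,0.17,0,0,0],[20,0.012,0.18,0.17,0,0,0]]'; python3 -m creep '[[20,0.003,0.045,0,0,0,0],[20,0.006,0.09,0,0,0,0],[20,0.009,0.135,0,0,0,0],[20,0.012,0.18,0,0,0,0],[20,0.015,0.225,0,0,0,0],[20,0.017,0.27,0,0,0,0],[20,0.017,0.29,0,0,0,0],[20,0.017,0.29,0,0,0,0]]'; python3 -m creep '[[20,0,0,0,0,0,0],[20,0,0,0,0,0,0]]'
```

```text
time: 16.2
tool_pos: [0.6037, 0.0299, 0.1819]
orientation: [0.0, 0.827, -0.562, -0.0]
force: [1.0, 0.3, -1.0]
width: 0.608
time: 17.0
tool_pos: [0.6188, 0.3233, 0.1811]
orientation: [-0.0, 0.829, -0.559, -0.002]
force: [-0.2, -0.0, -1.3]
width: 0.61
time: 17.2
tool_pos: [0.6218, 0.316, 0.1817]
orientation: [0.001, 0.827, -0.562, 0.0]
force: [0.6, 0.2, -0.2]
width: 0.612
```

```bash
python3 -m creep '[[20,0,0.016,0,0,0,0],[20,0,0.016,0,0,0,0],[20,0,0.016,-0.02,0,0,0],[20,0,0.016,-0.045,0,0,0],[20,0,0.016,-0.045,0,0,0],[20,0,0.016,-0.045,0,0,0],[20,0,0.016,-0.045,0,0,0]]'
```

```text
time: 17.9
tool_pos: [0.622, 0.3349, 0.1388]
orientation: [-0.001, 0.828, -0.561, 0.0]
force: [-0.2, -0.7, -0.0]
width: 0.607
```

Now z must come down from about 0.137 to 0.113.

```bash
python3 -m creep '[[20,-0.001,-0.001,-0.008,0,0,0],[20,-0.001,-0.001,-0.015,0,0,0],[20,-0.001,-0.001,-0.018,0,0,0],[20,-0.001,-0.001,-0.020,0,0,0],[20,-0.001,-0.001,-0.022,0,0,0],[20,-0.001,-0.001,-0.024,0,0,0],[20,-0.001,-0.001,-0.025,0,0,0],[20,-0.001,-0.001,-0.025,0,0,0]]'
```

```text
time: 18.7
tool_pos: [0.6204, 0.3335, 0.1129]
orientation: [-0.0, 0.828, -0.561, 0.0]
force: [-1.8, -0.6, 2.7]
width: 0.609
```

```bash
python3 -m creep '[[20,0,0,-0.001,0,0,0],[20,0,0,-0.0015,0,0,0],[20,0,0,-0.0015,0,0,0]]'; python3 -m creep '[[100,0,0,0,0,0,0],[100,0,0,0,0,0,0],[100,0,0,0,0,0,0],[100,0,0,0,0,0,0],[100,0,0,0.04,0,0,0],[100,0,0,0.07,0,0,0],[100,0,0,0.07,0,0,0]]';python3 -m creep '[[100,-0.016,-0.04,0,0,0,0],[100,-0.032,-0.08,0,0,0,0],[100,-0.048,-0.12,0,0,0,0],[100,-0.064,-0.16,0,0,0,0],[100,-0.08,-0.2,0,0,0,0],[100,-0.096,-0.24,0,0,0,0],[100,-0.112,-0.28,0,0,0,0],[100,-0.12,-0.30,0,0,0,0]]';python3 look.py a5 .138
```

```text
time: 19.0
tool_pos: [0.6208, 0.3338, 0.1128]
orientation: [-0.001, 0.828, -0.561, 0.001]
force: [-1.9, -2.6, 8.9]
width: 0.611
time: 19.7
tool_pos: [0.6225, 0.3353, 0.1858]
orientation: [-0.004, 0.828, -0.561, 0.002]
force: [-0.1, 0.2, 0.6]
width: 0.998
time: 20.5
tool_pos: [0.4982, 0.0293, 0.1798]
orientation: [0.001, 0.826, -0.563, -0.0]
force: [0.4, 0.2, 0.2]
width: 1.002
[0.4982053  0.02929097 0.17976691]
top [6.205e-01 3.347e-01 2.820e-02 1.240e+02 1.385e-01]
side [6.203e-01 3.348e-01 2.880e-02 2.590e+02 1.379e-01]
```

View pics/a5.png

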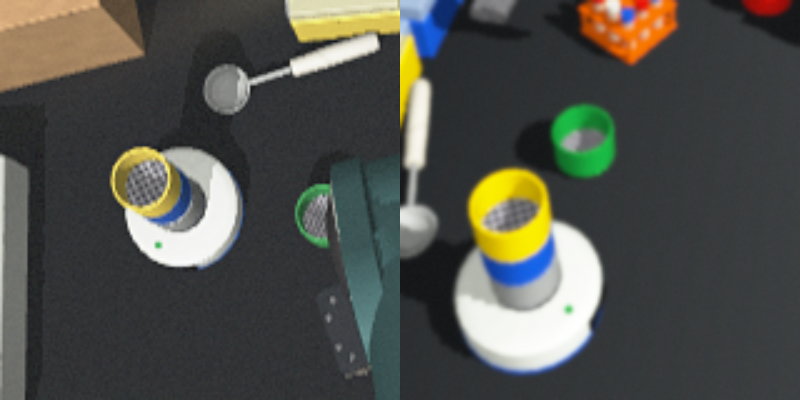

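Yellow is home: its rim reads z 0.138, centred at (0.6204, 0.3347), and the column is upright at (510,220). Now red, at (0.460, -0.0635).

```bash
python3 -m creep '[[100,-0.016,-0.04,0,0,0,0],[100,-0.032,-0.075,-0.01,0,0,0],[100,-0.039,-0.095,-0.04,0,0,0],[100,-0.039,-0.095,-0.08,0,0,0],[100,-0.039,-0.095,-0.10,0,0,0],[100,-0.039,-0.095,-0.10,0,0,0],[100,-0.039,-0.095,-0.10,0,0,0]]'
```

```text
time: 21.3
tool_pos: [0.4617, -0.0605, 0.0807]
orientation: [-0.0, 0.828, -0.561, -0.0]
force: [-0.5, -0.1, 1.0]
width: 1.005
```

```bash
python3 -m creep '[[100,-0.001,-0.003,0,0,0,0],[100,-0.001,-0.003,-0.03,0,0,0],[100,-0.001,-0.003,-0.068,0,0,0],[100,-0.001,-0.003,-0.068,0,0,0],[100,-0.001,-0.003,-0.068,0,0,0]]'; python3 -m creep '[[20,0,0,0,0,0,0],[20,0,0,0,0,0,0],[20,0,0,0,0,0,0],[20,0,0,0,0,0,0],[20,0,0,0,0,0,0],[20,0,0,0,0,0,0],[20,0,0,0,0,0,0],[20,0,0,0,0,0,0]]' 25
```

```text
time: 21.8
tool_pos: [0.4607, -0.0644, 0.0136]
orientation: [-0.0, 0.828, -0.561, 0.0]
force: [-0.3, 0.3, 0.3]
width: 1.0
time: 22.6
tool_pos: [0.4606, -0.0648, 0.0132]
orientation: [0.0, 0.828, -0.561, 0.0]
force: [-1.8, -0.6, 5.3]
width: 0.607
```

```bash
python3 -m creep '[[20,0,0,0.045,0,0,0],[20,0,0,0.09,0,0,0],[20,0,0,0.135,0,0,0],[20,0,0,0.18,0,0,0],[20,0.016,0.04,0.19,0,0,0],[20,0.032,0.08,0.19,0,0,0],[20,0.048,0.12,0.19,0,0,0],[20,0.064,0.16,0.19,0,0,0]]'; python3 -m creep '[[20,0.016,0.04,0,0,0,0],[20,0.032,0.08,0,0,0,0],[20,0.048,0.12,0,0,0,0],[20,0.064,0.16,0,0,0,0],[20,0.08,0.2,0,0,0,0],[20,0.088,0.22,0,0,0,0],[20,0.088,0.22,0,0,0,0],[20,0.088,0.22,0,0,0,0]]'; python3 -m creep '[[20,0,0,0,0,0,0],[20,0,0,0,0,0,0]]'
```

```text
time: 23.4
tool_pos: [0.5244, 0.0966, 0.2027]
orientation: [0.0, 0.827, -0.562, 0.0]
force: [0.1, -1.3, -0.2]
width: 0.606
time: 24.2
tool_pos: [0.6115, 0.3151, 0.2016]
orientation: [0.001, 0.828, -0.561, -0.0]
force: [0.7, 0.1, -1.0]
width: 0.607
time: 24.4
tool_pos: [0.6124, 0.3136, 0.2028]
orientation: [0.0, 0.827, -0.562, 0.0]
force: [-0.2, -0.2, -0.0]
width: 0.604
```

```bash
python3 -m creep '[[20,0.0085,0.020,0,0,0,0],[20,0.0085,0.020,0,0,0,0],[20,0.0085,0.020,-0.02,0,0,0],[20,0.0085,0.020,-0.035,0,0,0],[20,0.0085,0.020,-0.035,0,0,0],[20,0.0085,0.020,-0.035,0,0,0],[20,0.0085,0.020,-0.035,0,0,0]]'
```

```text
time: 25.1
tool_pos: [0.6211, 0.3354, 0.1686]
orientation: [-0.001, 0.827, -0.562, 0.0]
force: [-0.1, 0.2, -0.2]
width: 0.606
```

```bash
python3 -m creep '[[20,0,-0.001,-0.008,0,0,0],[20,0,-0.001,-0.014,0,0,0],[20,0,-0.001,-0.017,0,0,0],[20,0,-0.001,-0.019,0,0,0],[20,0,-0.001,-0.021,0,0,0],[20,0,-0.001,-0.023,0,0,0],[20,0,-0.001,-0.023,0,0,0]]'; python3 -m creep '[[20,0,0,-0.001,0,0,0],[20,0,0,-0.002,0,0,0],[20,0,0,-0.002,0,0,0]]'
```

```text
time: 25.8
tool_pos: [0.621, 0.3346, 0.1454]
orientation: [-0.0, 0.828, -0.561, 0.0]
force: [-0.6, -0.5, 2.6]
width: 0.605
time: 26.1
tool_pos: [0.6216, 0.335, 0.1452]
orientation: [-0.001, 0.828, -0.561, 0.001]
force: [-2.1, -1.7, 10.2]
width: 0.608
```

```bash
python3 -m creep '[[100,0,0,0,0,0,0],[100,0,0,0,0,0,0],[100,0,0,0,0,0,0],[100,0,0,0,0,0,0],[100,0,0,0.03,0,0,0],[100,0,0,0.06,0,0,0],[100,0,0,0.06,0,0,0]]';python3 -m creep '[[100,-0.014,-0.043,0,0,0,0],[100,-0.028,-0.086,0,0,0,0],[100,-0.042,-0.13,0,0,0,0],[100,-0.056,-0.173,0,0,0,0],[100,-0.07,-0.217,0,0,0,0],[100,-0.084,-0.26,0,0,0,0],[100,-0.098,-0.303,0,0,0,0],[100,-0.112,-0.347,0,0,0,0]]';python3 look.py a6 .170
```

```text
time: 26.8
tool_pos: [0.6227, 0.3361, 0.2074]
orientation: [-0.004, 0.828, -0.561, 0.002]
force: [-0.5, 0.4, 0.2]
width: 1.004
time: 27.6
tool_pos: [0.5074, -0.0143, 0.2021]
orientation: [0.0, 0.828, -0.561, -0.0]
force: [1.2, -0.5, 1.4]
width: 1.006
[ 0.50744047 -0.01430549  0.20210104]
top [6.192e-01 3.349e-01 2.830e-02 1.350e+02 1.708e-01]
side [6.192e-01 3.353e-01 2.890e-02 2.710e+02 1.700e-01]
```

View pics/a6.png

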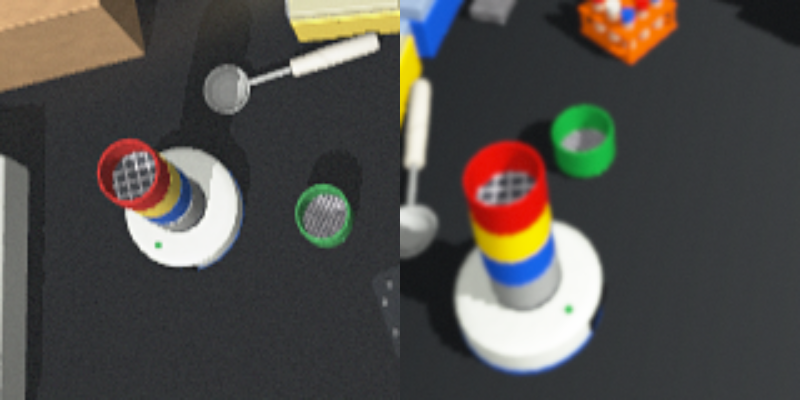

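Red is home: its rim reads z 0.170, centred at (0.619, 0.335). Now the lid.

```bash
python3 -m creep '[[100,-0.014,-0.043,0,0,0,0],[100,-0.028,-0.086,0,0,0,0],[100,-0.042,-0.13,-0.01,0,0,0],[100,-0.056,-0.173,-0.03,0,0,0],[100,-0.066,-0.208,-0.05,0,0,0],[100,-0.066,-0.208,-0.09,0,0,0],[100,-0.066,-0.208,-0.10,0,0,0],[100,-0.066,-0.208,-0.10,0,0,0]]'; python3 -m creep '[[100,0,0,0,0,0,0],[100,0,0,0,0,0,0]]'; python3 - <<'E'
from h import *
d=viewer.read_camera("side")[1]
print(readout.read_state()["tool_pos"],circ("side",d,(.4425,-.223),.014),circ("side",d,(.4425,-.223),.044,.03))
E
```

```text
time: 28.5
tool_pos: [0.4418, -0.2189, 0.1012]
orientation: [-0.0, 0.828, -0.561, -0.002]
force: [0.1, 0.6, -0.3]
width: 1.0
time: 28.7
tool_pos: [0.4442, -0.2201, 0.1042]
orientation: [-0.0, 0.828, -0.561, 0.001]
force: [-0.0, 0.0, 0.6]
width: 1.002
[ 0.44409809 -0.22030686  0.10417751] [ 4.423e-01 -2.205e-01  2.630e-02  1.770e+02  1.430e-02] [ 4.421e-01 -2.213e-01  1.280e-02  4.500e+01  4.370e-02]
```

```bash
python3 -m creep '[[100,-0.0015,-0.0025,0,0,0,0],[100,-0.0015,-0.0025,-0.04,0,0,0],[100,-0.0015,-0.0025,-0.07,0,0,0],[100,-0.0015,-0.0025,-0.086,0,0,0],[100,-0.0015,-0.0025,-0.086,0,0,0],[100,-0.0015,-0.0025,-0.086,0,0,0]]'; python3 -m creep '[[5,0,0,0,0,0,0],[5,0,0,0,0,0,0],[5,0,0,0,0,0,0],[5,0,0,0,0,0,0],[5,0,0,0,0,0,0],[5,0,0,0,0,0,0],[5,0,0,0,0,0,0],[5,0,0,0,0,0,0]]' 25;  python3 -m creep '[[5,0,0,0,0,0,0],[5,0,0,0,0,0,0]]'
```

```text
time: 29.35
tool_pos: [0.4417, -0.2233, 0.0173]
orientation: [-0.0, 0.828, -0.561, 0.0]
force: [-0.8, 0.2, -0.1]
width: 1.002
time: 30.15
tool_pos: [0.4411, -0.2231, 0.0167]
orientation: [0.0, 0.828, -0.561, -0.0]
force: [0.4, 0.3, 0.3]
width: 0.324
time: 30.35
tool_pos: [0.4412, -0.2232, 0.0167]
orientation: [0.0, 0.828, -0.561, 0.0]
force: [1.2, -0.2, 0.2]
width: 0.242
```

```bash
python3 -m creep '[[5,0,0,0.045,0,0,0],[5,0,0,0.09,0,0,0],[5,0,0,0.135,0,0,0],[5,0,0,0.18,0,0,0],[5,0,0,0.225,0,0,0],[5,0.014,0.043,0.225,0,0,0],[5,0.028,0.086,0.225,0,0,0],[5,0.042,0.13,0.225,0,0,0]]'; python3 -m creep '[[5,0.014,0.043,0,0,0,0],[5,0.028,0.086,0,0,0,0],[5,0.042,0.13,0,0,0,0],[5,0.056,0.173,0,0,0,0],[5,0.07,0.217,0,0,0,0],[5,0.084,0.26,0,0,0,0],[5,0.098,0.303,0,0,0,0],[5,0.112,0.347,0,0,0,0]]'; python3 -m creep '[[5,0.014,0.043,0,0,0,0],[5,0.021,0.065,0,0,0,0],[5,0.021,0.065,0,0,0,0],[5,0.021,0.065,0,0,0,0],[5,0.021,0.065,0,0,0,0]]'
```

```text
time: 31.15
tool_pos: [0.4832, -0.092, 0.2421]
orientation: [0.0, 0.827, -0.562, 0.0]
force: [0.2, 0.1, -0.6]
width: 0.242
time: 31.95
tool_pos: [0.5953, 0.2551, 0.2411]
orientation: [0.001, 0.827, -0.562, -0.0]
force: [0.3, -0.7, -0.5]
width: 0.242
time: 32.45
tool_pos: [0.6163, 0.317, 0.2414]
orientation: [0.001, 0.827, -0.562, 0.0]
force: [-0.0, -0.1, -0.8]
width: 0.245
```

```bash
python3 -m creep '[[5,0.002,0.016,0,0,0,0],[5,0.002,0.016,0,0,0,0],[5,0.002,0.016,-0.02,0,0,0],[5,0.002,0.016,-0.03,0,0,0],[5,0.002,0.016,-0.03,0,0,0],[5,0.002,0.016,-0.03,0,0,0],[5,0.002,0.016,-0.03,0,0,0]]'; python3 - <<'E'
from h import *
s=readout.read_state();print(s["tool_pos"])
p,d=viewer.read_camera("top");q,e=viewer.read_camera("side")
h=s["tool_pos"][2]-.003
for n,D in(("top",d),("side",e)): print(n,circ(n,D,(.619,.335),h,.036,.006,.008))
cv2.imwrite("pics/a7.png",np.hstack([cv2.resize(p[80:230,60:220],(400,400)),cv2.resize(q[160:330,90:270],(400,400))]))
E
```

```text
time: 33.15
tool_pos: [0.6186, 0.3351, 0.2126]
orientation: [-0.001, 0.828, -0.561, 0.0]
force: [-0.1, -0.2, -1.4]
width: 0.244
[0.61855234 0.33511611 0.21261688]
top [6.207e-01 3.220e-01 1.820e-02 1.810e+02 2.116e-01]
side [6.171e-01 3.387e-01 2.590e-02 6.730e+02 2.107e-01]
```

View pics/a7.png

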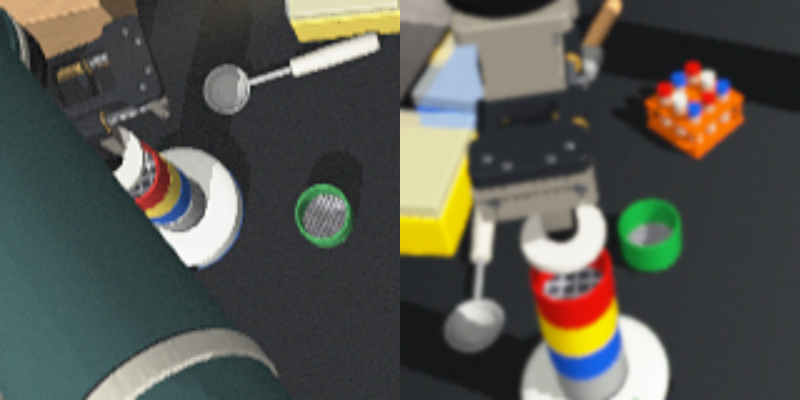

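The lid hangs level over the red sieve: lid at (565,240), red rim at (572,280) in the right half. Lowering it.

```bash
python3 -m creep '[[5,0,0,-0.010,0,0,0],[5,0,0,-0.020,0,0,0],[5,0,0,-0.024,0,0,0],[5,0,0,-0.026,0,0,0],[5,0,0,-0.028,0,0,0],[5,0,0,-0.030,0,0,0],[5,0,0,-0.031,0,0,0],[5,0,0,-0.031,0,0,0]]'; python3 -m creep '[[5,0,0,-0.001,0,0,0],[5,0,0,-0.002,0,0,0],[5,0,0,-0.002,0,0,0]]'
```

```text
time: 34.05
tool_pos: [0.6183, 0.335, 0.181]
orientation: [-0.0, 0.828, -0.561, 0.0]
force: [0.2, -0.6, -0.7]
width: 0.243
time: 34.35
tool_pos: [0.6188, 0.3355, 0.1804]
orientation: [-0.001, 0.828, -0.561, 0.001]
force: [-0.5, -0.5, 5.4]
width: 0.242
```

Contact comes at the expected height. Release, rise and move clear.

```bash
python3 -m creep '[[100,0,0,0,0,0,0],[100,0,0,0,0,0,0],[100,0,0,0,0,0,0],[100,0,0,0,0,0,0],[100,0,0,0,0,0,0],[100,0,0,0.03,0,0,0],[100,0,0,0.06,0,0,0],[100,0,0,0.06,0,0,0]]';python3 -m creep '[[100,-0.014,-0.043,0,0,0,0],[100,-0.028,-0.086,0,0,0,0],[100,-0.042,-0.13,0,0,0,0],[100,-0.056,-0.173,0,0,0,0],[100,-0.07,-0.217,0,0,0,0],[100,-0.084,-0.26,0,0,0,0],[100,-0.098,-0.303,0,0,0,0],[100,-0.112,-0.347,0,0,0,0]]';python3 -m creep '[[100,-0.014,-0.043,0,0,0,0],[100,-0.028,-0.086,0,0,0,0],[100,-0.028,-0.13,0,0,0,0],[100,-0.028,-0.13,0,0,0,0],[100,-0.028,-0.13,0,0,0,0]]'; python3 - <<'E'
from h import *
p,d=viewer.read_camera("top");q,e=viewer.read_camera("side")
for n,D in(("top",d),("side",e)):
    print(n,"lid",circ(n,D,(.619,.335),.178,.036,.004,.006),"knob",circ(n,D,(.619,.335),.208,.036,.006,.006))
    print(" green",circ(n,D,(.612,.178),.038),"beaker",circ(n,D,(.617,-.34),.06))
cv2.imwrite("pics/a8.png",np.hstack([cv2.resize(p[80:230,60:220],(400,400)),cv2.resize(q[160:360,90:290],(400,400))]))
E
```

```text
time: 35.15
tool_pos: [0.62, 0.3367, 0.2436]
orientation: [-0.004, 0.828, -0.561, 0.002]
force: [0.0, 0.6, 0.4]
width: 0.92
time: 35.95
tool_pos: [0.505, -0.0138, 0.2382]
orientation: [0.0, 0.828, -0.561, -0.0]
force: [-0.2, -0.7, 0.0]
width: 1.003
time: 36.45
tool_pos: [0.4777, -0.1428, 0.2382]
orientation: [-0.0, 0.827, -0.562, -0.0]
force: [0.6, 0.3, 0.1]
width: 0.998
top lid [6.183e-01 3.352e-01 2.840e-02 3.670e+02 1.795e-01] knob [6.177e-01 3.346e-01 1.170e-02 9.800e+01 2.086e-01]
 green [6.122e-01 1.782e-01 2.800e-02 9.700e+01 3.880e-02] beaker None
side lid [6.174e-01 3.370e-01 2.540e-02 6.260e+02 1.787e-01] knob [6.175e-01 3.370e-01 1.250e-02 1.740e+02 2.083e-01]
 green [6.118e-01 1.790e-01 2.930e-02 1.820e+02 3.710e-02] beaker [ 6.160e-01 -3.382e-01  2.830e-02  8.400e+01  5.860e-02]
```

View pics/a8.png

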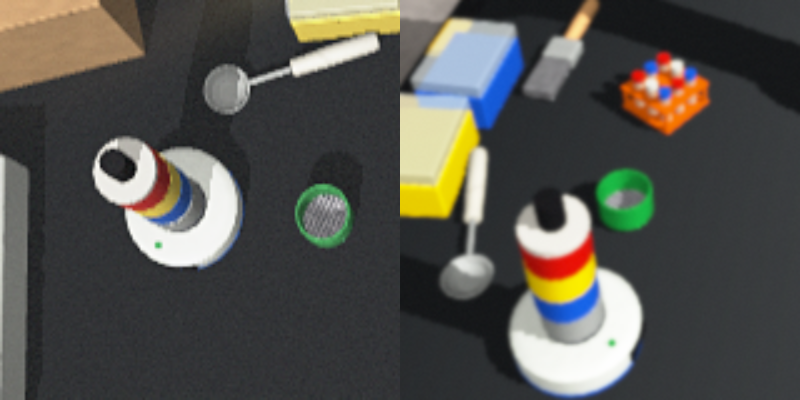

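The lid is home: knob top at z 0.208 against 0.208 expected, disc level, column upright at (560,265). Green and the beaker have not moved.

```bash
python3 -c "
from plant import ticket
print(ticket.finish_job())"
```

```text
the job is handed in; nothing more can be done
None
```

The sieve column is built on the shaker seat in the order asked: pan, blue, yellow, red, then lid. I handed the job in at about 36.5 s, with the gripper open and well clear of the column.

- **Seating:** the rim heights read 0.074, 0.106, 0.138 and 0.170 m, each within 1 mm of the height for fully home. The lid's disc top read 0.179 m and its knob top 0.208 m, against 0.178 and 0.208 m expected. The part centres agree within about 2 mm, which is inside the play, and the column looks upright in both views.
- **Left in place:** the green sieve has not moved in either camera. The beaker has not moved in the side view, but the last top view could not confirm it, most likely because the arm was in the way.
- **Check that disagreed:** the side-view circle fit on the lid differed from the top view by about 2 mm. I put that down to the knob hiding part of the disc.

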